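Bed the loose mirror back into its travel frame and hold it pressed

TASK

Put the loose round mirror module, glass side up, fully home in the round pocket of the open aluminium travel mirror without dropping it, and let go of it. Then take the orange press stick out of its grey stand and hold its rubber tip on the red dot, with the stick square to the sloping mirror face, pushing lightly so that the spring plunger goes in about half-way and never bottoms out hard. Finish while still gripping the stick and pressing like that, and leave the perfume bottle, the ring cone and the shoe stretcher where they are.

Things in the scene. Friction and masses are not known exactly. Their poses are not given: they have to be found in the camera images.
- module_center (a point): centre (half-way up) of the loose mirror module: a puck of 52 mm diameter, 20 mm thick, 60 g, black plastic with a pale mirror glass on its top face and a 2.5 mm chamfer round its foot. Starts lying on the shelf glass side up. z points out of the glass side
- dot (a point): red dot of 10 mm diameter at the centre of the module's mirror face, 10 mm above module_center along the module's z
- pocket (a point): centre of the floor of the round blue-floored pocket (56 mm diameter, 6 mm deep) in the travel mirror, an aluminium plate 120 x 120 x 12 mm fixed to the shelf, leaning 15 degrees towards its robot side. z points out of the pocket, square to the plate; y is level; x up the slope. The plate's face is 6 mm along z, its top edge 52 mm above the shelf. The seated module's centre is 10 mm along z
- stick_grip (a point): on the axis of the loose 130 g press stick, mid-height of its orange handle (24 x 24 mm, 80 mm long; faces along x and y). z points away from the tip. Starts upright in the stand, about 100 mm above the shelf. A black collar 42 x 42 x 6 mm, underside 50 mm below this point, rests on the stand; below it a steel tube, 24 mm diameter, ends 68 mm below this point
- stick_tip (a point): centre of the end face of the rubber tip (12 mm diameter) on the stick's spring plunger: 86 mm from stick_grip along the stick's axis with the plunger out, less as the plunger goes in
- plunger (a joint): how far the spring plunger is pushed into the stick: 0 fully out, 0.016 m bottomed. It starts to move at about 1.2 N and takes 0.3 N more for each mm (about 3.6 N half-way, 6 N at the end), and springs back
- stand: grey plastic block 70 x 70 x 50 mm, fixed to the shelf, with a 31 mm square hole from above, 45 mm deep, that the stick's tube and plunger hang in (36 mm deep). Origin at the centre of its underside; sides along its x and y
- perfume_mid (a point): mid-height of a loose frosted glass perfume bottle with brass-coloured cap, 54 mm diameter, 109 mm tall; leave it alone
- ring_cone_mid (a point): a point 40 mm up the axis of a loose white ceramic ring cone, foot 68 mm diameter, 89 mm tall; leave it alone
- stretcher_mid (a point): a loose green shoe stretcher lying on the shelf, 70 x 210 x 50 mm, long side along its y; point at mid-height; leave it alone
Not all that is in view belongs to the job. Of the things that look like the part that bears stick_grip, the middle-sized one is meant.

How it is judged (in metres and radians):
On the way:
1. the mirror module sits home in the pocket, glass side up, let go, with the stick not yet on it (x of module_center in the frame of pocket between -0.0035 and 0.0035 m and y of module_center in the frame of pocket between -0.0035 and 0.0035 m and z of module_center in the frame of pocket between 0.007 and 0.012 m and angle between the z axis of module_center and the z axis of pocket, either way round below 0.08 rad and angle between module_center's own z axis and vertical below 0.5 rad and contact force between the fingers and module below 0.1 N and contact force between stick and module below 0.05 N), for 0.2 s.
At the end, for the whole second after the job is handed in: Module home in the pocket (3.5 mm, 0.08 rad), glass up, fingers off it; the gripper still holds the stick, tip within 7 mm of the red dot, square to the face within 0.14 rad, 1.5 to 8 N, plunger 3 to 13 mm in, stick clear of frame and stand (x of module_center in the frame of pocket between -0.0035 and 0.0035 m and y of module_center in the frame of pocket between -0.0035 and 0.0035 m and z of module_center in the frame of pocket between 0.007 and 0.012 m and angle between the z axis of module_center and the z axis of pocket, either way round below 0.08 rad and angle between module_center's own z axis and vertical below 0.5 rad and contact force between the fingers and module below 0.1 N and distance between stick_tip and dot below 0.007 m and angle between the z axis of stick_grip and the z axis of pocket, either way round below 0.14 rad and angle between stick_grip's own z axis and vertical below 0.6 rad and contact force between stick and module between 1.5 and 8 N and value of joint plunger between 0.003 and 0.013 m and contact force between the fingers and stick above 3 N and contact force between stick and frame below 0.1 N and contact force between stick and stand below 0.1 N and linear speed of stick below 0.02 m/s); the arm keeps its last pose, push and grip.
It fails at once if a bystander is moved over 20 mm or tipped ((distance of perfume_mid from where it was at the start of the episode above 0.02 m or angle between perfume_mid's own z axis and vertical above 0.3 rad) or (distance of ring_cone_mid from where it was at the start of the episode above 0.02 m or angle between ring_cone_mid's own z axis and vertical above 0.3 rad) or (distance of stretcher_mid from where it was at the start of the episode above 0.02 m or angle between stretcher_mid's own z axis and vertical above 0.3 rad)).
It fails at once if the stick presses the mirror hard (over 18 N) (contact force between stick and module above 18 N).
It fails at once if the mirror module is dropped (linear speed of module above 0.6 m/s and contact force between the fingers and module below 0.05 N).
It also fails if it takes over 54 s, if anything falls off the work surface, if the arm or the gripper's body presses on something with over 40 N, if the wrist force passes 120 N, or if a joint passes its speed limit or range.

ROBOT

A 6-joint arm with a two-finger parallel gripper is mounted at the origin on the work surface. World frame = base frame: x ahead of the robot, y to its left, z up, the work surface at z = 0. Lengths are in mm, angles in rad, forces in N, time in s.
With the tool pointing down it reaches from about 350 to 1000 mm from the base axis. Payload 7.1 kg.
Tool frame: the origin (TCP) lies at the very end of the fingers, on their centre line; the grasp point (between the pads) lies 19 mm behind it; z points along the fingers, y is the direction in which the jaws open and shut (so a half turn about z gives the same grasp; the last joint's range is limited). The gripper opens to 85 mm and grips with 20 to 120 N. Pads are 22 mm wide; open, the fingers measure 114 mm over their backs; the gripper's body (76 mm by 85 mm) begins 54 mm behind the grasp point. The pads swing forward as they close: fully open they stand 13 mm farther back than shut.
Start: joints at [-0.019, 0.423, 1.63, -0, 1.089, -0.019], TCP at [624.984, 0.026, 200.419] pointing down, gripper open.
Joint ranges: [-3, 3], [-0.9, 2.11], [0.09, 2.58], [-1.31, 4.45], [0.11, 2.69], [-2.54, 2.54]. Speed limits (rad/s): [2.39, 2.39, 3.01, 3.14, 3.14, 3.14].

INTERFACE

Orientations are given as [roll, pitch, yaw] about the fixed x, y, z axes, in that order (R = Rz(yaw) Ry(pitch) Rx(roll)).
In Python, from cell import bot, optics gives the robot as it stands. The module is installed in compiled form; this text tells all that it offers. Calls block until the motion is done:
- bot.reach(position, orientation): joint-space move of the TCP to a pose.
- bot.move_linear(position, velocity=150, frame=None, threshold=None): straight line of the TCP; frame=None keeps the orientation; velocity is the mean speed in mm/s. With threshold (N) it stops when the force on the tool has changed by that much, and returns True; else False.
- bot.set_joints(angles): joint-space move.
- bot.gripper_open() and bot.grasp(): open the fingers fully, or close them until they stop; the grip force is fixed at half the most.
- bot.sleep(seconds).
- bot.inverse_kinematics(position, orientation): joint angles nearest the present ones, or None.
- bot.state(): the state.
- optics.snapshot(name): name is "scene" or "side" or "wrist"; returns (picture, depth): 384x512x3 uint8, red, green, blue; 384x512 float32, mm along the optical axis (not along the pixel's ray), 0 where there is no reading.
- optics.camera_model(name): a dict with "K" (3x3 intrinsics, pixels), "extrinsics" (4x4, takes a point from camera to world coordinates). Camera axes: x right, y down, z forward; pixel columns grow to the right and rows downward; lengths in mm; the calibration is good to about 2 mm. A picture is of the moment at which its call begins: read the wrist's pose just before it. camera_model takes no time and is no camera call; for the wrist camera it gives the pose at the moment of the call.
A pose or a line that the arm cannot do raises bot.PlanningError and nothing moves.
- bot.finish_job(): hands the job in, once; it reports no verdict.
The state is a dict: "time_s": time; "joint_pos": joint angles; "qd": joint speeds; "joint_efforts": joint torques, N m; "position": TCP position; "eef_rot": TCP orientation; "force": force on the tool from outside, world axes, zero at the start; "torque": the same for the moment, N m; "finger_gap": opening from 0.0 (shut) to 1.0 (fully open).
Only numpy, scipy, OpenCV 4.12 (cv2) and the standard library are available. Lean on these libraries where they do the work, as an engineer would, in place of code of your own. Each camera call takes 0.05 s, during which the arm holds its last target.

## Working session

There is one attempt and no reset: what is moved stays moved. The work goes in short steps, each a Python script; the robot and the scene stay as the last script left them, time stands still between calls to the robot, and variables do not carry over. Pictures are saved under pics/ and viewed, and the job is handed in when it is done.

```bash
mkdir -p pics; cat > h.py <<'E'
import numpy as np, cv2
from cell import bot, optics
def snap(n,f):
    m=optics.camera_model(n); p,d=optics.snapshot(n)
    cv2.imwrite(f'pics/{f}.png',p[:,:,::-1]); np.savez(f'pics/{f}.npz',p=p,d=d,K=m['K'],E=m['extrinsics'])
    return p,d,np.array(m['K']),np.array(m['extrinsics'])
def load(f):
    z=np.load(f'pics/{f}.npz'); return z['p'],z['d'],z['K'],z['E']
def pts(d,K,E):
    v,u=np.mgrid[:d.shape[0],:d.shape[1]]
    c=np.stack([(u-K[0,2])/K[0,0]*d,(v-K[1,2])/K[1,1]*d,d],-1)
    return c@E[:3,:3].T+E[:3,3]
def ray(u,v,K,E,z):
    r=E[:3,:3]@np.array([(u-K[0,2])/K[0,0],(v-K[1,2])/K[1,1],1]); o=E[:3,3]
    return o+r*(z-o[2])/r[2]
E
python3 - <<'E'
from h import *
for n in('scene','side','wrist'):
    p,d,K,E=snap(n,n+'0'); print(n,K.tolist(),E.round(3).tolist(),(d>0).mean())
print(bot.state())
E
```

```text
scene [[480.9028029455097, 0.0, 251.7071519831591], [0.0, 480.9028029455097, 190.3770438693963], [0.0, 0.0, 1.0]] [[0.589, 0.61, -0.531, 1133.586], [0.808, -0.44, 0.391, -355.086], [0.005, -0.659, -0.752, 890.068], [0.0, 0.0, 0.0, 1.0]] 0.9959208170572916
side [[405.1653339490101, 0.0, 245.67568953544142], [0.0, 405.1653339490101, 194.70459297714729], [0.0, 0.0, 1.0]] [[0.999, -0.023, 0.028, 557.335], [-0.036, -0.626, 0.779, -762.483], [-0.0, -0.78, -0.626, 719.075], [0.0, 0.0, 0.0, 1.0]] 0.9961293538411459
wrist [[265.2761212066585, 0.0, 258.13208669468065], [0.0, 265.2761212066585, 196.4372466395808], [0.0, 0.0, 1.0]] [[1.0, -0.0, -0.002, 627.232], [-0.001, -0.963, -0.269, 68.125], [-0.002, 0.269, -0.963, 373.663], [0.0, 0.0, 0.0, 1.0]] 0.9960530598958334
{'time_s': 0.15, 'joint_pos': array([-1.89928181e-02,  4.23701805e-01,  1.63048736e+00,  1.41916019e-06,
        1.08860481e+00, -1.90060172e-02]), 'qd': array([-0.00058247, -0.00088368, -0.0044142 ,  0.00058003,  0.00055229,
       -0.00012433]), 'joint_efforts': array([-4.44887983e-04, -5.57771087e+01, -2.82016718e+01, -7.78417484e-05,
        4.77195630e-03,  2.40273175e-05]), 'position': array([6.24547066e+02, 3.92286767e-02, 1.99812139e+02]), 'eef_rot': array([-3.14039158e+00, -2.40872154e-05,  1.57080885e+00]), 'force': array([-0.33358905, -0.25573255,  0.25071934]), 'torque': array([-0.00326386, -0.02283477, -0.04924547]), 'finger_gap': 1.00320028887678}
```

View pics/scene0.png

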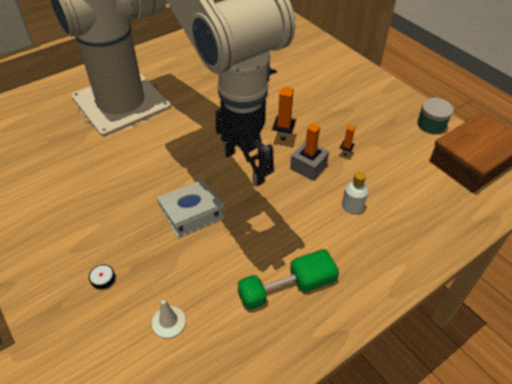

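View pics/side0.png

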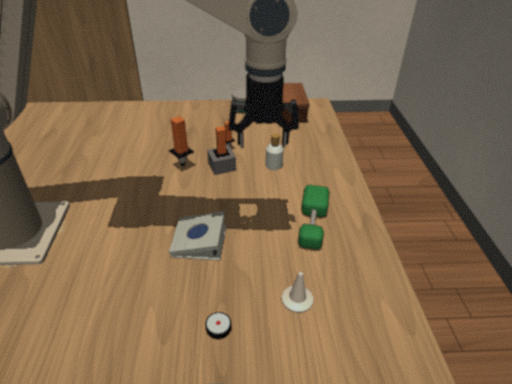

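View pics/wrist0.png

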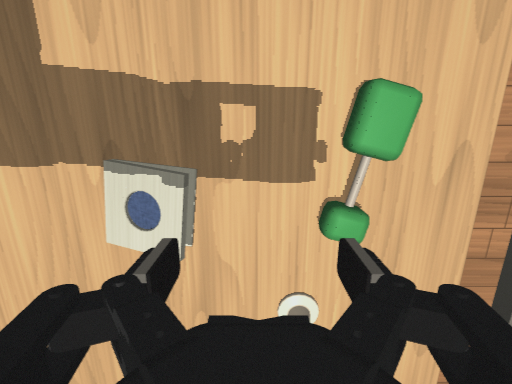

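The scene view shows the module at (101,276), the travel mirror with its blue pocket at (190,201), and the middle stick in its grey stand at (311,150). The decoy sticks are at (285,110) and (348,140), the cone at (168,318), the stretcher at (290,280) and the bottle at (355,193). Next I'll get positions from depth and colour.

```bash
cat > m.py <<'E'
from h import *
for n in('scene0','side0','wrist0'):
    p,d,K,E=load(n); P=pts(d,K,E); hsv=cv2.cvtColor(p,cv2.COLOR_RGB2HSV)
    H,S,V=[hsv[...,i].astype(int) for i in range(3)]
    masks={'blue':(H>105)&(H<130)&(S>90),'orange':(H<14)&(S>190)&(V>110),'green':(H>45)&(H<80)&(S>120),
     'white':(S<60)&(V>130),'black':(V<45)}
    for k,m in masks.items():
        nn,l,st,c=cv2.connectedComponentsWithStats(m.astype(np.uint8))
        for i in range(1,nn):
            if st[i,4]<(25):continue
            q=P[l==i]; 
            if q[:,0].min()<300 and k!='orange': continue
            print(n,k,st[i].tolist(),c[i].round(1),'med',np.median(q,0).round(1),'lo',np.percentile(q,3,0).round(0),'hi',np.percentile(q,97,0).round(0))
E
python3 m.py
```

```text
scene0 blue [179, 196, 21, 11, 166] [189.1 201.1] med [466.3 -45.5  27.9] lo [448. -66.  22.] hi [485. -24.  34.]
scene0 orange [278, 94, 13, 33, 277] [284.1 110.4] med [414.2 274.9 111. ] lo [404. 266.  63.] hi [424. 283. 156.]
scene0 orange [438, 114, 74, 58, 1045] [477.8 141.9] med [756.6 614.   76.5] lo [697. 540.  73.] hi [824. 708.  80.]
scene0 orange [306, 130, 13, 24, 152] [310.2 141. ] med [530.4 262.4  99. ] lo [520. 259.  64.] hi [538. 270. 131.]
scene0 orange [345, 130, 8, 17, 78] [348.3 138.2] med [551.8 375.6  62.4] lo [545. 371.  40.] hi [558. 380.  89.]
scene0 green [419, 115, 27, 18, 176] [431.  124.8] med [620.5 625.1  26.6] lo [585. 618.   8.] hi [640. 654.  43.]
scene0 green [291, 250, 47, 42, 1370] [314.2 270.3] med [788.5  60.3  46.9] lo [751.  23.  20.] hi [817. 103.  51.]
scene0 green [239, 276, 27, 34, 689] [251.8 292.1] med [753.7 -72.   46. ] lo [723. -93.  20.] hi [774. -49.  51.]
scene0 white [423, 98, 30, 19, 411] [437.5 107.4] med [602.8 656.8  63.4] lo [570. 624.  60.] hi [637. 690.  66.]
scene0 white [158, 182, 58, 42, 1159] [186.3 202.7] med [476.1 -
[... 3555 characters left out ...]
ist0 green [343, 79, 79, 81, 4465] [381.7 118.6] med [771.1  72.2  49.4] lo [741.  31.  26.] hi [807. 110.  52.]
wrist0 green [319, 201, 50, 42, 1466] [343.1 221.5] med [736.9 -57.6  48. ] lo [715. -79.  22.] hi [766. -39.  51.]
wrist0 white [346, 156, 25, 51, 396] [357.9 181. ] med [758.2  -6.2  30.6] lo [748. -39.  28.] hi [768.  25.  33.]
wrist0 white [104, 170, 80, 88, 4283] [141.4 210.1] med [466.5 -43.6  35. ] lo [414. -98.  21.] hi [527.   2.  51.]
wrist0 white [278, 294, 41, 30, 663] [298.6 305.8] med [ 690.  -214.2    9.8] lo [ 660. -241.    6.] hi [ 721. -198.   21.]
wrist0 black [0, 239, 512, 145, 41310] [257.1 334. ] med [627.2  11.5 311.9] lo [560.  -8. 264.] hi [694.  20. 332.]
```

```bash
cat > pk.py <<'E'
from h import *
import sys
def pocket(f):
    p,d,K,E=load(f); P=pts(d,K,E); hsv=cv2.cvtColor(p,cv2.COLOR_RGB2HSV)
    H,S,V=[hsv[...,i].astype(int) for i in range(3)]
    blue=((H>105)&(H<130)&(S>70)).astype(np.uint8)
    nn,l,st,c=cv2.connectedComponentsWithStats(blue)
    i=1+np.argmax(st[1:,4]); b=l==i
    w=((S<70)&(V>110)).astype(np.uint8)
    near=np.linalg.norm(P[...,:2]-np.median(P[b],0)[:2],axis=-1)<60
    b2=cv2.dilate(b.astype(np.uint8),np.ones((7,7)))>0
    q=P[near&(P[...,2]>15)&(d>0)&~b2]
    m=None
    for it in range(6):
        A=np.c_[q[:,:2],np.ones(len(q))]; s=np.linalg.lstsq(A,q[:,2],rcond=None)[0]
        r=np.abs(A@s-q[:,2]); q=q[r<max(2,2.0*np.median(r))]
    n=np.array([-s[0],-s[1],1]);n/=np.linalg.norm(n)
    # rim ellipse -> floor plane (6 below)
    cc=max(cv2.findContours(b.astype(np.uint8),0,2)[0],key=len); el=cv2.fitEllipse(cc)
    p0=np.array([0,0,s[2]])-6*n
    o=E[:3,3]
    def hit(u,v,pl):
        rr=E[:3,:3]@np.array([(u-K[0,2])/K[0,0],(v-K[1,2])/K[1,1],1]); return o+rr*(((pl-o)@n)/(rr@n))
    fp=P[b]; 
    print(f,'n',n.round(3),'tilt',np.degrees(np.arccos(n[2])).round(2),'yaw upslope',np.degrees(np.arctan2(-n[1],-n[0])).round(1),
     'floor c',hit(*el[0],p0).round(1),'floor depth offset',np.median((fp-p0)@n).round(2),len(q))
    # plate bounds in slope frame
    x=np.array([-n[0],-n[1],0]);x/=np.linalg.norm(x);x=x-n*(x@n);x/=np.linalg.norm(x);y=np.cross(n,x)
    c0=hit(*el[0],p0)
    sel=(np.abs((P-p0)@n-6)<2.0)&(np.linalg.norm(P-c0,axis=-1)<90)
    u=(P[sel]-c0)@x; v=(P[sel]-c0)@y
    print('  plate bounds x',np.percentile(u,[.5,99.5]).round(1),'y',np.percentile(v,[.5,99.5]).round(1), 'minrect', cv2.minAreaRect(np.c_[u,v].astype(np.float32)))
if __name__=='__main__':
    for f in sys.argv[1:]: pocket(f)
E
python3 pk.py scene0 side0 wrist0
python3 - <<'E'
from h import *
for f in('scene0','side0'):
    p,d,K,E=load(f);P=pts(d,K,E)
    for c in ((521,-295),):
        pass
    hsv=cv2.cvtColor(p,cv2.COLOR_RGB2HSV);H,S,V=[hsv[...,i].astype(int) for i in range(3)]
    near=np.linalg.norm(P[...,:2]-[526,263],axis=-1)<62
    # stand: top region z 45..53
    q=P[near&(np.abs(P[...,2]-50)<3)&(V>45)]; print(f,'standtop',len(q),cv2.minAreaRect(q[:,:2].astype(np.float32)))
    q=P[near&(P[...,2]>8)&(P[...,2]<60)]; print('stand all',cv2.minAreaRect(q[:,:2].astype(np.float32)))
    q=P[near&(P[...,2]>133)]; print('handle top',len(q),q.mean(0) if len(q) else 0, cv2.minAreaRect(q[:,:2].astype(np.float32)) if len(q)>3 else 0)
    q=P[near&(P[...,2]>65)&(P[...,2]<135)]; print('handle',len(q),cv2.minAreaRect(q[:,:2].astype(np.float32)))
    x0,y0=(290,110) if f=='scene0' else (195,110)
    cv2.imwrite(f'pics/st_{f}.png',cv2.resize(p[y0:y0+70,x0:x0+70,::-1],None,fx=7,fy=7,interpolation=0))
E
```

```text
scene0 n [-0.264  0.033  0.964] tilt 15.41 yaw upslope -7.2 floor c [466.  -45.1  27.3] floor depth offset 0.39 604
  plate bounds x [-55.6  66.7] y [-61.5  57.7] minrect ((5.153533935546875, -1.6523475646972656), (126.73554229736328, 120.79792785644531), 0.17233587801456451)
side0 n [-0.255  0.031  0.967] tilt 14.87 yaw upslope -7.0 floor c [464.9 -43.8  30.8] floor depth offset 0.53 732
  plate bounds x [-58.1  61.5] y [-63.8  57.4] minrect ((1.7141494750976562, -3.0515785217285156), (121.1544189453125, 123.33688354492188), 0.1352364718914032)
wrist0 n [-0.256  0.032  0.966] tilt 14.95 yaw upslope -7.0 floor c [469.9 -47.   29.8] floor depth offset 0.37 3655
  plate bounds x [-57.4  62.3] y [-58.5  60.7] minrect ((2.0209808349609375, 0.6600608825683594), (122.47268676757812, 120.63349914550781), 0.20020943880081177)
scene0 standtop 277 ((524.8987426757812, 271.8033447265625), (70.86917114257812, 73.74581146240234), 19.620813369750977)
stand all ((525.416259765625, 271.92340087890625), (72.27942657470703, 74.32864379882812), 18.858182907104492)
handle top 58 [525.41817426 271.73304295 134.72393551] ((525.6222534179688, 271.83233642578125), (20.592666625976562, 23.2204532623291), 15.211247444152832)
handle 309 ((525.8390502929688, 272.8612365722656), (25.727399826049805, 28.800886154174805), 10.972759246826172)
side0 standtop 174 ((519.822509765625, 272.3273620605469), (70.58390808105469, 73.89092254638672), 17.552295684814453)
stand all ((519.6889038085938, 271.71710205078125), (71.23836517333984, 74.92743682861328), 17.59520149230957)
handle top 46 [519.48810032 270.28798105 136.51981674] ((519.191162109375, 272.2665710449219), (22.121204376220703, 24.84105110168457), 18.298185348510742)
handle 198 ((519.6941528320312, 271.35498046875), (25.24907684326172, 28.65625762939453), 16.95997428894043)
```

```bash
python3 - <<'E'
import cv2,numpy as np
a=cv2.imread('pics/st_scene0.png')
cv2.imwrite('pics/stand_a.png',a)
E
```

```text
(no output)
```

View pics/st_scene0.png

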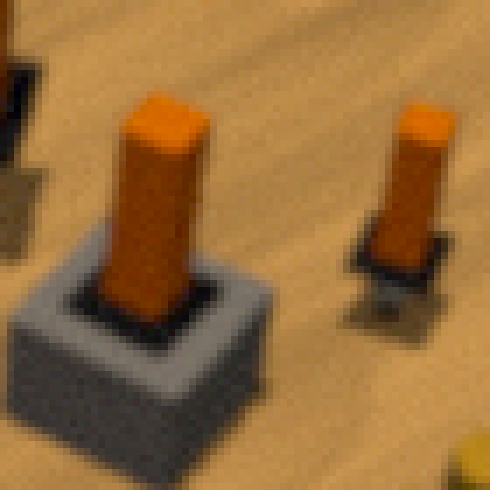

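```bash
python3 - <<'E'
from h import *
o=[-np.pi,0,np.pi/2]
print(bot.inverse_kinematics([467,-46,150],o),bot.inverse_kinematics([520,-295,110],o))
bot.reach([467,-46,150],o); bot.sleep(0.2); snap('wrist','w_pk'); s=bot.state();print(s['time_s'],s['position'])
bot.reach([520,-295,110],o); bot.sleep(0.2); snap('wrist','w_mod'); s=bot.state();print(s['time_s'],s['position'])
E
python3 pk.py w_pk
cat > mod.py <<'E'
from h import *
def mod(f,ztop=20,near=None,rad=60):
    p,d,K,E=load(f); P=pts(d,K,E); hsv=cv2.cvtColor(p,cv2.COLOR_RGB2HSV);H,S,V=[hsv[...,i].astype(int) for i in range(3)]
    w=(((S<70)&(V>110))|(((H<8)|(H>172))&(S>100)))
    w&=np.linalg.norm(P[...,:2]-near,axis=-1)<rad
    n,l,st,c=cv2.connectedComponentsWithStats(w.astype(np.uint8)); i=1+np.argmax(st[1:,4]); b=(l==i).astype(np.uint8)
    el=cv2.fitEllipse(max(cv2.findContours(b,0,2)[0],key=len))
    q=P[b>0]; zt=np.median(q[:,2])
    red=((H<8)|(H>172))&(S>120)&(b>0); ru=np.argwhere(red).mean(0)
    print(f,el,'glass z',zt.round(1),'centre',ray(*el[0],K,E,zt).round(1),'dot',ray(ru[1],ru[0],K,E,zt).round(1),red.sum())
E
python3 -c "
from mod import *
mod('w_mod',near=[521,-295])
mod('scene0',near=[521,-295]);mod('side0',near=[521,-295])"
```

```text
[-1.23546137e-01  2.69670132e-01  2.00610240e+00 -4.44089210e-16
  8.65820120e-01 -1.23546137e-01] [-5.35940054e-01  4.98616534e-01  1.75180258e+00 -4.44089210e-16
  8.91173536e-01 -5.35940054e-01]
1.125 [468.39632985 -45.85882337 150.29177171]
2.3833 [ 520.38455943 -293.82092997  110.45892387]
w_pk n [-0.002 -0.899  0.439] tilt 63.99 yaw upslope 89.8 floor c [470.8  40.5 402.9] floor depth offset -85.15 11758
w_mod ((259.47747802734375, 191.91909790039062), (41.14664840698242, 42.82944869995117), 71.8064193725586) glass z 20.8 centre [ 524.2 -294.3   20.8] dot [ 524.2 -294.4   20.8] 62
scene0 ((100.5777816772461, 274.19537353515625), (17.971961975097656, 23.37941551208496), 63.478118896484375) glass z 19.0 centre [ 522.4 -294.7   19. ] dot [ 521.9 -294.7   19. ] 10
side0 ((217.84812927246094, 322.3860778808594), (20.304523468017578, 22.76455307006836), 78.05548095703125) glass z 21.4 centre [ 519.1 -294.7   21.4] dot [ 519.4 -294.5   21.4] 7Traceback (most recent call last):
  File "pk.py", line 34, in <module>
    for f in sys.argv[1:]: pocket(f)
                           ~~~~~~^^
[... 172 characters left out ...]
.c_[u,v].astype(np.float32)))
                             ~~~~~~~~~~~~~^^^^^^^^^^^^^
    return _quantile_unchecked(
        a, q, axis, out, overwrite_input, method, keepdims, weights)
    return _ureduce(a,
                    func=_quantile_ureduce_func,
    ...<5 lines>...
                    overwrite_input=overwrite_input,
                    method=method)
    r = func(a, **kwargs)
    result = _quantile(arr,
                       quantiles=q,
    ...<2 lines>...
                       out=out,
                       weights=wgt)
    slices_having_nans = np.isnan(arr[-1, ...])
                                  ~~~^^^^^^^^^
IndexError: index -1 is out of bounds for axis 0 with size 0
```

View pics/w_mod.png

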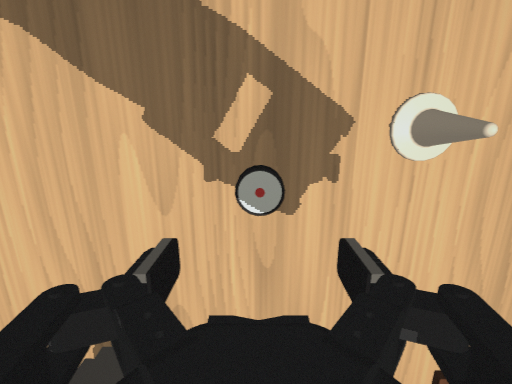

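View pics/w_pk.png

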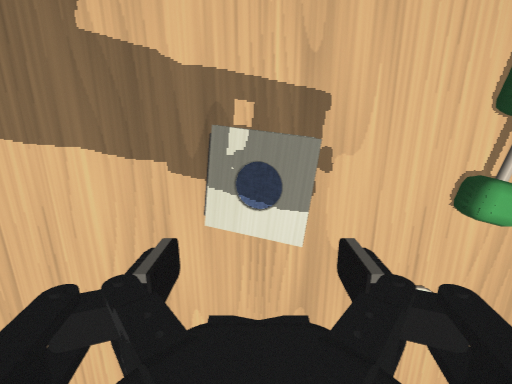

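```bash
python3 - <<'E'
import re
s=open('pk.py').read()
s=s.replace("blue=((H>105)&(H<130)&(S>70)).astype(np.uint8)","blue=((H>105)&(H<130)&(S>70)&(V>40)&(P[...,2]<60)).astype(np.uint8)")
open('pk.py','w').write(s)
E
python3 pk.py w_pk wrist0
python3 - <<'E'
from h import *
p,d,K,E=load('w_pk'); print(E.round(3).tolist())
E
```

```text
w_pk n [-0.028 -0.898  0.439] tilt 63.94 yaw upslope 88.2 floor c [470.8  40.4 402.2] floor depth offset -85.49 12238
[[1.0, -0.0, 0.001, 470.975], [-0.0, -0.963, -0.269, 22.249], [0.001, 0.269, -0.963, 324.4], [0.0, 0.0, 0.0, 1.0]]Traceback (most recent call last):
  File "pk.py", line 34, in <module>
    for f in sys.argv[1:]: pocket(f)
                           ~~~~~~^^^
  File "pk.py", line 32, in pocket
    print('  plate bounds x',np.percentile(u,[.5,99.5]).round(1),'y',np.percentile(v,[.5,99.5]).round(1), 'minrect', cv2.minAreaRect(np.c_[u,v].astype(np.float32)))
                             ~~~~~~~~~~~~~^^^^^^^^^^^^^
    return _quantile_unchecked(
        a, q, axis, out, overwrite_input, method, keepdims, weights)
    return _ureduce(a,
                    func=_quantile_ureduce_func,
    ...<5 lines>...
                    overwrite_input=overwrite_input,
                    method=method)
    r = func(a, **kwargs)
    result = _quantile(arr,
                       quantiles=q,
    ...<2 lines>...
                       out=out,
                       weights=wgt)
    slices_having_nans = np.isnan(arr[-1, ...])
                                  ~~~^^^^^^^^^
IndexError: index -1 is out of bounds for axis 0 with size 0
```

```bash
sed -i 's/(P\[...,2\]>15)&(d>0)/(P[...,2]>15)\&(P[...,2]<60)\&(d>0)/' pk.py
sed -i 's/b=l==i$/b=l==i; print(st[i],np.median(P[b],0))/' pk.py
python3 pk.py w_pk wrist0 2>&1 | tail -8
```

```text
[ 237  162   44   47 1618] [472.36018305 -46.25502239  30.55724105]
w_pk n [-0.257  0.031  0.966] tilt 14.98 yaw upslope -7.0 floor c [471.8 -46.3  30.2] floor depth offset 0.37 6639
  plate bounds x [-59.2  59.9] y [-59.7  59.4] minrect ((0.153045654296875, -0.5393142700195312), (120.34996032714844, 120.70610809326172), 0.12462245672941208)
[128 191  32  38 904] [470.08366135 -46.58838921  30.21347544]
wrist0 n [-0.256  0.032  0.966] tilt 14.95 yaw upslope -7.0 floor c [469.9 -47.   29.8] floor depth offset 0.37 3655
  plate bounds x [-57.4  62.3] y [-58.5  60.7] minrect ((2.021453857421875, 0.6603202819824219), (122.47270965576172, 120.63349914550781), 0.19797979295253754)
```

```bash
python3 - <<'E'
from h import *
p,d,K,E=load('w_mod');P=pts(d,K,E)
for u in (150,165,172,176,340,345,355):
    col=[(v,*P[v,u].round(0)) for v in range(236,300,8)]
    print(u,[tuple(int(x) for x in c) for c in col])
E
```

```text
150 [(236, 398, -352, 1), (244, 397, -362, 1), (252, 470, -287, 166), (260, 476, -283, 181), (268, 479, -283, 188), (276, 480, -284, 192), (284, 480, -287, 192), (292, 480, -291, 193)]
165 [(236, 415, -352, 1), (244, 477, -283, 166), (252, 480, -283, 174), (260, 480, -286, 175), (268, 480, -290, 177), (276, 480, -293, 178), (284, 481, -296, 179), (292, 480, -300, 180)]
172 [(236, 423, -352, 1), (244, 480, -283, 165), (252, 480, -287, 166), (260, 480, -291, 166), (268, 481, -294, 169), (276, 480, -299, 169), (284, 480, -302, 170), (292, 416, -428, -1)]
176 [(236, 428, -352, 1), (244, 480, -286, 159), (252, 480, -290, 160), (260, 480, -294, 161), (268, 480, -298, 162), (276, 480, -302, 163), (284, 422, -416, 0), (292, 422, -427, 1)]
340 [(236, 618, -352, 1), (244, 566, -287, 157), (252, 566, -291, 159), (260, 565, -295, 160), (268, 566, -300, 160), (276, 565, -302, 163), (284, 623, -415, 1), (292, 624, -427, 1)]
345 [(236, 624, -352, 1), (244, 566, -283, 165), (252, 566, -287, 166), (260, 566, -292, 166), (268, 566, -295, 168), (276, 565, -298, 170), (284, 566, -302, 170), (292, 630, -427, 0)]
355 [(236, 635, -352, 1), (244, 570, -283, 165), (252, 567, -283, 174), (260, 566, -284, 179), (268, 565, -287, 181), (276, 566, -291, 180), (284, 566, -294, 182), (292, 566, -298, 182)]
```

```bash
python3 - <<'E'
from h import *
for f in('scene0','side0','wrist0'):
    p,d,K,E=load(f);P=pts(d,K,E)
    m=(abs(P[...,0]-625)<75)&(abs(P[...,1])<30)&(P[...,2]>100)&(P[...,2]<300)&(d>0)
    q=P[m]; print(f,len(q),np.percentile(q[:,2],[0,1,5,20]).round(0), q[np.argsort(q[:,2])[:12]].round(0).tolist())
E
```

```text
scene0 525 [242. 245. 248. 258.] [[582.0, -5.0, 242.0], [674.0, -5.0, 243.0], [582.0, -1.0, 243.0], [583.0, 3.0, 244.0], [674.0, -7.0, 244.0], [582.0, 6.0, 245.0], [582.0, 4.0, 245.0], [583.0, -8.0, 245.0], [583.0, -4.0, 245.0], [583.0, 1.0, 245.0], [674.0, -9.0, 245.0], [582.0, -6.0, 246.0]]
side0 397 [247. 249. 254. 265.] [[668.0, -8.0, 247.0], [664.0, -10.0, 248.0], [574.0, -11.0, 248.0], [670.0, -11.0, 249.0], [666.0, -10.0, 249.0], [572.0, -12.0, 249.0], [576.0, -8.0, 249.0], [576.0, -13.0, 250.0], [664.0, -8.0, 250.0], [574.0, -10.0, 250.0], [666.0, -10.0, 251.0], [670.0, -10.0, 251.0]]
wrist0 11842 [243. 247. 254. 270.] [[584.0, 1.0, 243.0], [670.0, -6.0, 244.0], [670.0, 4.0, 244.0], [584.0, -8.0, 244.0], [670.0, 7.0, 244.0], [584.0, -6.0, 244.0], [584.0, 2.0, 244.0], [670.0, -5.0, 244.0], [670.0, -0.0, 245.0], [670.0, 1.0, 245.0], [670.0, -7.0, 245.0], [670.0, 6.0, 245.0]]
```

The cameras show the open fingertips about 43 mm behind the reported TCP, where the text implies 13 mm. I'll check this with the fingers shut before going down.

```bash
python3 - <<'E'
from h import *
print(bot.state()['position'])
bot.grasp(); s=bot.state(); print(s['time_s'],s['position'],s['finger_gap'])
p,d,K,E=snap('wrist','w_shut');P=pts(d,K,E)
T=s['position']
def rep(P,d):
    m=(abs(P[...,0]-T[0])<75)&(abs(P[...,1]-T[1])<30)&(P[...,2]>60)&(P[...,2]<300)&(d>0)
    q=P[m]; q=q[np.argsort(q[:,2])]; print(q[:10].round(0).tolist(), np.percentile(q[:,2],[1,5]))
rep(P,d)
p,d,K,E=snap('side','s_shut');rep(pts(d,K,E),d)
p,d,K,E=snap('scene','c_shut');rep(pts(d,K,E),d)
bot.gripper_open(); s=bot.state(); print(s['time_s'],s['position'],s['finger_gap'])
p,d,K,E=snap('wrist','w_mod2');rep(pts(d,K,E),d)
p,d,K,E=snap('side','s_mod2');rep(pts(d,K,E),d)
print(bot.inverse_kinematics([521.5,-294.8,-26],[-np.pi,0,np.pi/2]))
E
python3 -c "
from mod import *
mod('w_mod2',near=[521,-295])"
```

```text
[ 520.38455943 -293.82092997  110.45892387]
3.15 [ 519.97503486 -295.05349129  109.96859638] -0.002384911526591074
[[518.0, -284.0, 146.0], [527.0, -284.0, 146.0], [526.0, -284.0, 146.0], [522.0, -284.0, 146.0], [523.0, -284.0, 146.0], [516.0, -284.0, 146.0], [517.0, -284.0, 146.0], [518.0, -284.0, 146.0], [521.0, -284.0, 146.0], [527.0, -284.0, 146.0]] [158.96967695 187.35116955]
[[518.0, -304.0, 143.0], [516.0, -304.0, 143.0], [520.0, -305.0, 144.0], [511.0, -305.0, 144.0], [514.0, -305.0, 145.0], [520.0, -305.0, 147.0], [511.0, -305.0, 148.0], [523.0, -306.0, 148.0], [513.0, -306.0, 148.0], [522.0, -306.0, 148.0]] [151.06500735 165.05508547]
[[525.0, -285.0, 141.0], [526.0, -304.0, 141.0], [526.0, -305.0, 142.0], [526.0, -287.0, 143.0], [530.0, -303.0, 144.0], [527.0, -305.0, 145.0], [528.0, -303.0, 145.0], [525.0, -304.0, 146.0], [528.0, -285.0, 146.0], [532.0, -291.0, 146.0]] [146.87941269 160.00905073]
4.0833 [ 519.99954568 -294.99087796  110.02541402] 0.998318874585844
[[566.0, -288.0, 154.0], [480.0, -289.0, 154.0], [565.0, -301.0, 154.0], [566.0, -303.0, 154.0], [480.0, -300.0, 154.0], [480.0, -294.0, 154.0], [566.0, -289.0, 154.0], [566.0, -302.0, 154.0], [480.0, -301.0, 155.0], [565.0, -293.0, 155.0]] [161.82642521 178.3486646 ]
[[474.0, -297.0, 156.0], [468.0, -305.0, 157.0], [474.0, -294.0, 158.0], [474.0, -297.0, 158.0], [562.0, -305.0, 158.0], [474.0, -291.0, 158.0], [470.0, -305.0, 159.0], [560.0, -306.0, 160.0], [474.0, -294.0, 160.0], [564.0, -306.0, 160.0]] [163.07546924 177.88490467]
[-5.34374039e-01  7.11144498e-01  1.78126959e+00 -4.44089210e-16
  6.49178570e-01 -5.34374039e-01]
w_mod2 ((259.8968811035156, 190.7466278076172), (41.344242095947266, 42.6871337890625), 75.79544067382812) glass z 20.8 centre [ 524.2 -294.3   20.8] dot [ 524.2 -294.6   20.8] 64
```

View pics/w_shut.png

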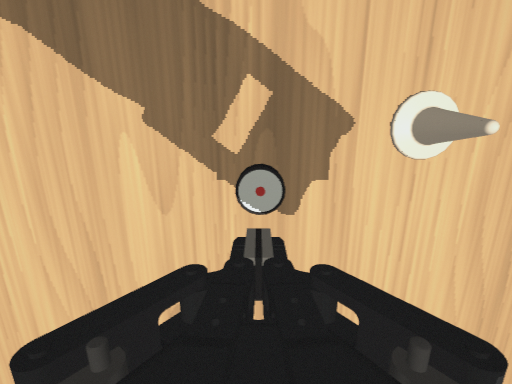

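View pics/s_shut.png

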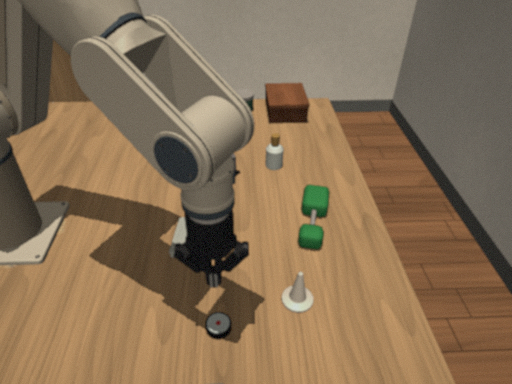

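Shut, the fingertips sit about 31–32 mm behind the reported TCP; open, about 44. The reported TCP is therefore about 31 mm too far out along the tool, and I'll correct for that. In the pictures the module lies about 1 mm from the jaw centre line. Grasping now.

```bash
python3 - <<'E'
from h import *
bot.reach([521.2,-295.3,20],[-np.pi,0,np.pi/2])
r=bot.move_linear([521.2,-295.3,-26.5],velocity=100,threshold=15); s=bot.state(); print(r,s['time_s'],s['position'],s['force'])
snap('side','s_pre')
bot.grasp(); s=bot.state(); print(s['time_s'],s['position'],s['force'],s['finger_gap'])
snap('side','s_gr')
bot.move_linear([521.2,-295.3,10],velocity=80); bot.sleep(.1)
s=bot.state(); print(s['time_s'],s['position'],s['force'],s['finger_gap'])
p,d,K,E=snap('wrist','w_gr'); snap('side','s_up')
P=pts(d,K,E); T=s['position']
m=(abs(P[...,0]-T[0])<60)&(abs(P[...,1]-T[1])<30)&(d>0); 
a=cv2.imread('pics/s_gr.png')[230:370,150:300];b=cv2.imread('pics/s_up.png')[230:370,150:300]
cv2.imwrite('pics/s_cmp.png',cv2.resize(np.hstack([a,b]),None,fx=2.6,fy=2.6))
E
```

```text
False 5.25 [ 521.43025541 -295.4425708   -26.29880582] [ 0.52954233 -0.06840927 -0.00239989]
5.75 [ 521.60120935 -295.52716665  -25.38820735] [-1.63994978  0.5303434   7.61796008] 0.5735875324074067
6.5083 [ 520.87054875 -295.09033611    9.69878362] [-0.01908235 -0.00691905 -1.34771755] 0.5744234279882205
```

View pics/s_cmp.png

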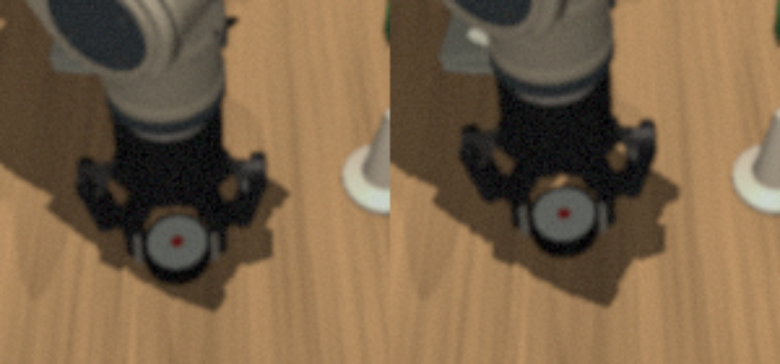

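View pics/w_gr.png

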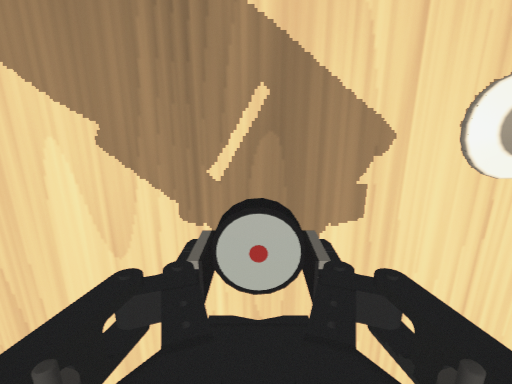

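```bash
python3 - <<'E'
from mod import *
mod('w_gr',near=[523,-294.5],rad=40)
p,d,K,E=load('w_gr');P=pts(d,K,E)
for v in (236,244,252,262):
  print(v,[(u,*[int(x) for x in P[v,u].round()]) for u in list(range(190,222,4))+list(range(298,332,4))])
# local plane of glass
hsv=cv2.cvtColor(p,cv2.COLOR_RGB2HSV);m=(hsv[...,1]<70)&(hsv[...,2]>110)&(np.linalg.norm(P-[523.5,-294.5,58],axis=-1)<26)
q=P[m];A=np.c_[q[:,:2],np.ones(len(q))];print(np.linalg.lstsq(A,q[:,2],rcond=None)[0],len(q),q.mean(0))
E
```

```text
w_gr ((258.04266357421875, 251.54698181152344), (75.66682434082031, 83.93611145019531), 90.00647735595703) glass z 55.8 centre [ 523.3 -293.1   55.8] dot [ 523.3 -294.1   55.8] 233
236 [(190, 472, -309, 1), (194, 475, -309, 0), (198, 478, -309, -1), (202, 494, -284, 56), (206, 496, -284, 57), (210, 498, -284, 56), (214, 500, -284, 56), (218, 502, -284, 56), (298, 544, -284, 56), (302, 546, -284, 56), (306, 548, -284, 56), (310, 550, -284, 56), (314, 552, -284, 56), (318, 568, -309, 1), (322, 571, -308, 2), (326, 574, -309, 0), (330, 577, -309, 0)]
244 [(190, 488, -288, 57), (194, 490, -288, 57), (198, 494, -284, 66), (202, 496, -284, 65), (206, 498, -284, 65), (210, 499, -286, 61), (214, 500, -289, 55), (218, 502, -289, 56), (298, 544, -289, 55), (302, 547, -289, 55), (306, 548, -287, 59), (310, 549, -284, 65), (314, 550, -284, 66), (318, 552, -284, 66), (322, 555, -284, 65), (326, 559, -288, 56), (330, 561, -288, 58)]
252 [(190, 490, -288, 66), (194, 494, -284, 74), (198, 496, -284, 74), (202, 498, -284, 74), (206, 499, -285, 72), (210, 499, -290, 63), (214, 500, -294, 55), (218, 502, -294, 55), (298, 545, -294, 55), (302, 547, -293, 56), (306, 548, -291, 60), (310, 548, -286, 70), (314, 549, -284, 74), (318, 551, -284, 74), (322, 553, -284, 74), (326, 554, -284, 74), (330, 559, -288, 66)]
262 [(190, 495, -283, 84), (194, 496, -285, 81), (198, 498, -284, 82), (202, 499, -285, 81), (206, 499, -290, 73), (210, 499, -295, 64), (214, 500, -299, 56), (218, 502, -300, 55), (298, 545, -300, 55), (302, 547, -299, 56), (306, 548, -297, 61), (310, 548, -290, 72), (314, 548, -286, 79), (318, 549, -285, 81), (322, 551, -285, 81), (326, 551, -283, 85), (330, 553, -283, 85)]
[-2.59281537e-03  2.27891900e-03  5.77751443e+01] 4823 [ 523.30894251 -293.32407671   55.74983907]
```

```bash
python3 - <<'E'
from h import *
p,d,K,E=load('w_gr');P=pts(d,K,E)
for v in range(214,238,3):
  print(v,[(u,*[int(x) for x in P[v,u].round()]) for u in list(range(196,222,4))])
for f in ('s_up','s_gr'):
    p,d,K,E=load(f);P=pts(d,K,E)
    m=(abs(P[...,0]-520)<45)&(abs(P[...,0]-520)>24)&(abs(P[...,1]+295)<30)&(P[...,2]>4)&(d>0); q=P[m];print(f,q[np.argsort(q[:,2])[:14]].round(0).tolist())
E
```

```text
214 [(196, 478, -291, 1), (200, 481, -291, 1), (204, 484, -291, 1), (208, 487, -292, 0), (212, 490, -291, 1), (216, 524, -227, 184), (220, 496, -291, 1)]
217 [(196, 478, -294, 1), (200, 481, -294, 0), (204, 484, -294, 1), (208, 487, -294, 0), (212, 490, -294, 1), (216, 492, -294, 0), (220, 495, -294, 1)]
220 [(196, 478, -296, 1), (200, 481, -296, 1), (204, 484, -296, 1), (208, 486, -296, -1), (212, 489, -296, 0), (216, 492, -296, 0), (220, 502, -280, 43)]
223 [(196, 477, -299, 0), (200, 480, -299, -1), (204, 483, -299, 0), (208, 486, -299, 0), (212, 489, -298, 1), (216, 492, -299, 0), (220, 503, -278, 53)]
226 [(196, 477, -301, 0), (200, 480, -301, 0), (204, 483, -301, 0), (208, 486, -301, -1), (212, 489, -301, 0), (216, 492, -301, 0), (220, 504, -279, 55)]
229 [(196, 477, -303, 0), (200, 480, -303, 1), (204, 483, -303, 0), (208, 486, -303, 1), (212, 489, -304, -2), (216, 500, -284, 46), (220, 504, -280, 56)]
232 [(196, 477, -306, 0), (200, 480, -305, 2), (204, 494, -284, 51), (208, 496, -284, 51), (212, 498, -284, 51), (216, 501, -282, 55), (220, 503, -282, 55)]
235 [(196, 477, -308, 1), (200, 493, -284, 55), (204, 495, -284, 55), (208, 497, -285, 53), (212, 499, -284, 54), (216, 501, -284, 56), (220, 503, -284, 56)]
s_up [[495.0, -300.0, 4.0], [478.0, -274.0, 4.0], [562.0, -314.0, 5.0], [558.0, -307.0, 5.0], [495.0, -307.0, 39.0], [493.0, -302.0, 42.0], [496.0, -307.0, 42.0], [496.0, -307.0, 46.0], [546.0, -305.0, 46.0], [494.0, -304.0, 48.0], [492.0, -306.0, 50.0], [490.0, -306.0, 50.0], [488.0, -306.0, 51.0], [484.0, -301.0, 51.0]]
s_gr [[493.0, -302.0, 5.0], [495.0, -306.0, 7.0], [496.0, -306.0, 11.0], [494.0, -306.0, 13.0], [547.0, -306.0, 14.0], [488.0, -306.0, 14.0], [545.0, -306.0, 15.0], [490.0, -307.0, 16.0], [494.0, -305.0, 16.0], [496.0, -307.0, 16.0], [555.0, -301.0, 16.0], [549.0, -308.0, 17.0], [496.0, -306.0, 17.0], [492.0, -308.0, 17.0]]
```

```bash
cat >> h.py <<'E'
from scipy.spatial.transform import Rotation as Rot
t=np.radians(15);yw=np.radians(-7.0)
xu=np.array([np.cos(t)*np.cos(yw),np.cos(t)*np.sin(yw),np.sin(t)])
nn=np.array([-np.sin(t)*np.cos(yw),-np.sin(t)*np.sin(yw),np.cos(t)])
yp=np.cross(nn,xu)
RP=np.c_[yp,xu,-nn]; OP=Rot.from_matrix(RP).as_euler('xyz')
PK=np.array([469.3,-47.3,30.4])
E
python3 - <<'E'
from h import *
print(nn,yp,OP, Rot.from_euler('xyz',OP).as_matrix().round(3).tolist())
f=lambda h:PK+(h-26)*nn
print(bot.inverse_kinematics(f(60),OP),bot.inverse_kinematics(f(0),OP))
s=bot.state()
bot.move_linear([521.2,-295.3,70],velocity=150)
bot.reach(f(60),OP); bot.move_linear(f(30),velocity=80); bot.sleep(.3)
s=bot.state(); print(s['time_s'],s['position'],f(30),s['eef_rot'],s['force'],s['finger_gap'])
p,d,K,E=snap('wrist','w_ap'); snap('side','s_ap'); snap('scene','c_ap')
P=pts(d,K,E)
b=PK+[2.4,1.0,0]
L=np.stack([(P-b)@xu,(P-b)@yp,(P-b)@nn],-1)
sel=(abs(L[...,2]-6)<2.5)&(d>0)&(np.abs(L[...,:2]).max(-1)<75)
print(sel.sum(),np.median(L[sel][:,2]))
for lo in (-50,-30,-10,10,30,45):
    q=L[sel&(L[...,0]>lo)&(L[...,0]<lo+10)]
    if len(q): print('x',lo,'y',np.percentile(q[:,1],[.5,99.5]).round(1))
    q=L[sel&(L[...,1]>lo)&(L[...,1]<lo+10)]
    if len(q): print('y',lo,'x',np.percentile(q[:,0],[.5,99.5]).round(1))
hsv=cv2.cvtColor(p,cv2.COLOR_RGB2HSV); red=((hsv[...,0]<8)|(hsv[...,0]>172))&(hsv[...,1]>120)&(np.abs(L[...,:2]).max(-1)<20)
print('dot',red.sum(),L[red].mean(0))
E
```

```text
[-0.25688985  0.03154211  0.96592583] [ 1.21869343e-01  9.92546152e-01 -3.46944695e-18] [2.87979327 0.         1.44862328] [[0.122, 0.959, 0.257], [0.993, -0.118, -0.032], [0.0, 0.259, -0.966]]
[-0.12656257  0.35527658  2.25046064  0.00419775  0.27406075 -0.00828104] [-0.12638883  0.51294397  2.23166356  0.00809561  0.13519233 -0.01209388]
9.0083 [468.53288881 -47.20569857  34.68451019] [468.27244061 -47.17383157  34.26370331] [2.87897246e+00 6.04047247e-06 1.44864573e+00] [ 0.36595541  0.02870943 -0.23891935] 0.5741026444986304
16055 5.866591501071777
x -50 y [-12.2  59.4]
y -50 x [-34.5  36.1]
x -30 y [-59.5  59.4]
y -30 x [-59.8  60.4]
x -10 y [-59.9  59.4]
y -10 x [-59.5  59.9]
x 10 y [-59.8  59.4]
y 10 x [-59.5  59.8]
x 30 y [-59.8  59.4]
y 30 x [-59.3  59.6]
x 45 y [-16.1  59.4]
y 45 x [-59.4  59.5]
dot 231 [4.58510936e-01 3.94969570e-02 5.06800049e+01]
```

View pics/w_ap.png

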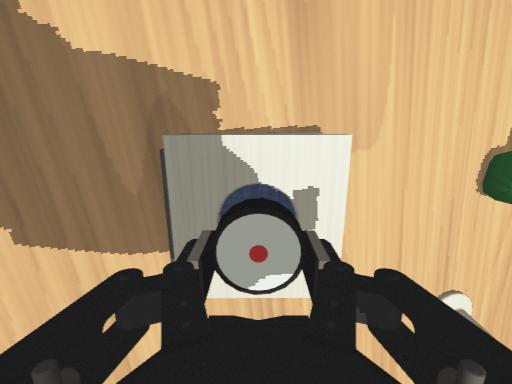

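The module's dot is within 0.5 mm of the plate centre in the pocket's own axes. Lowering until contact.

```bash
python3 - <<'E'
from h import *
f=lambda h:PK+(h-26)*nn-0.3*xu
print(bot.inverse_kinematics(f(-2.5),OP))
bot.move_linear(f(8),velocity=60)
r=bot.move_linear(f(-2.5),velocity=12,threshold=5)
s=bot.state(); h=(s['position']-PK)@nn+26; print(r,s['time_s'],'h',h,s['force'],s['joint_pos'][4])
snap('side','s_in');
p,d,K,E=snap('wrist','w_in');P=pts(d,K,E);b=PK+[2.4,1.0,0];L=np.stack([(P-b)@xu,(P-b)@yp,(P-b)@nn],-1)
hsv=cv2.cvtColor(p,cv2.COLOR_RGB2HSV); red=((hsv[...,0]<8)|(hsv[...,0]>172))&(hsv[...,1]>120)&(np.abs(L[...,:2]).max(-1)<20)
print('dot',red.sum(),L[red].mean(0))
E
```

```text
[-0.12638499  0.51946346  2.23108225  0.00845761  0.12925435 -0.0124555 ]
True 10.3333 h 0.0743070141735167 [-1.02692374 -0.26811611  5.14700329] 0.13440759295310634
dot 232 [-0.04908428  0.08909499 20.52762052]
```

View pics/w_in.png

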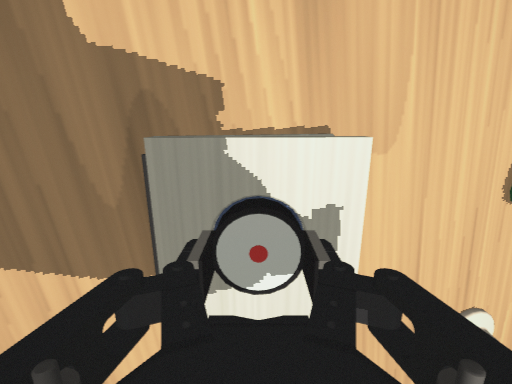

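```bash
python3 - <<'E'
from h import *
f=lambda h:PK+(h-26)*nn-0.3*xu
bot.gripper_open(); 
s=bot.state(); print(s['time_s'],s['finger_gap'],s['force'])
bot.move_linear(f(70),velocity=150); bot.sleep(0.2)
p,d,K,E=snap('wrist','w_out');P=pts(d,K,E);b=PK+[2.4,1.0,0];L=np.stack([(P-b)@xu,(P-b)@yp,(P-b)@nn],-1)
hsv=cv2.cvtColor(p,cv2.COLOR_RGB2HSV); red=((hsv[...,0]<8)|(hsv[...,0]>172))&(hsv[...,1]>120)&(np.abs(L[...,:2]).max(-1)<20)
print('dot',red.sum(),L[red].mean(0))
m=(hsv[...,1]<70)&(np.linalg.norm(L[...,:2],axis=-1)<20)&(abs(L[...,2]-20)<4); q=L[m];A=np.c_[q[:,:2],np.ones(len(q))];print('glass plane',np.linalg.lstsq(A,q[:,2],rcond=None)[0],len(q))
sel=(abs(L[...,2]-6)<2)&(np.abs(L[...,:2]).max(-1)<75);q=L[sel];print(np.percentile(q,[.5,99.5],axis=0))
o=[-np.pi,0,np.radians(108)]
bot.reach([500,150,200],o)
bot.reach([522,272,190],o); bot.sleep(.25)
s=bot.state();print(s['time_s'],s['position'])
snap('wrist','w_st');snap('scene','c_st')
E
```

```text
10.8917 0.9997324874849289 [ 0.18720407 -0.47481952 -0.36357901]
dot 110 [-0.3401642   0.05642949 20.55849424]
glass plane [ 4.20197409e-04 -1.85104170e-04  2.01574584e+01] 1812
[[-59.25879667 -60.09326417   4.30938752]
 [ 59.76516666  59.16145638   7.48661265]]
13.525 [522.02468975 270.64833248 190.02312734]
```

View pics/w_st.png

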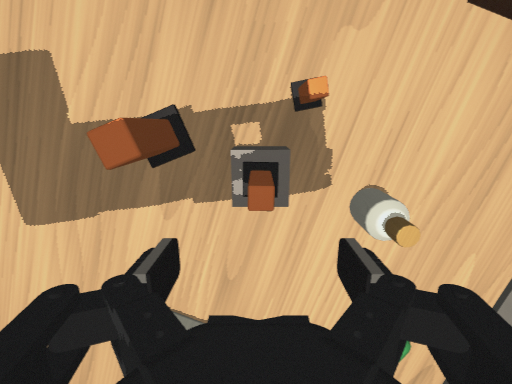

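View pics/c_st.png

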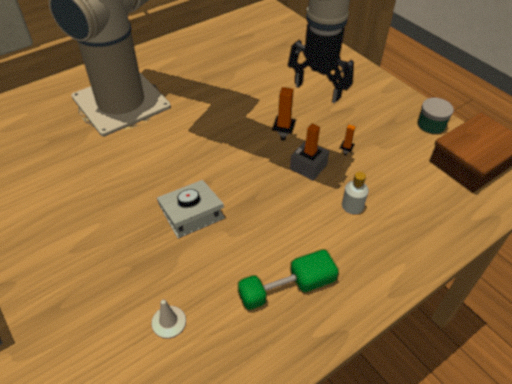

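```bash
python3 - <<'E'
from h import *
p,d,K,E=load('w_st');P=pts(d,K,E);hsv=cv2.cvtColor(p,cv2.COLOR_RGB2HSV);H,S,V=[hsv[...,i].astype(int) for i in range(3)]
T=np.array([522.02,270.65,190.02]);jy=np.array([np.cos(np.radians(18)),np.sin(np.radians(18)),0]);jx=np.array([-jy[1],jy[0],0])
L=np.stack([(P-T)@jy,(P-T)@jx,P[...,2]-T[2]],-1)
g=(d>0)&(L[...,2]>35)&(np.abs(L[...,0])<130)&(V<60)
for a in range(40,180,15):
    q=L[g&(L[...,2]>=a)&(L[...,2]<a+15)]
    if len(q): print('z+',a,q[:,0].min().round(),q[:,0].max().round(),q[:,1].min().round(),q[:,1].max().round())
pad=L[g&(L[...,2]<60)]; print('pad x',pad[:,0].min(),pad[:,0].max(),'y',pad[:,1].min(),pad[:,1].max(), 'inner', pad[pad[:,0]<0][:,0].max(), pad[pad[:,0]>0][:,0].min())
near=np.linalg.norm(P[...,:2]-[524,271],axis=-1)<55
for nm,m in (('top',near&(P[...,2]>135)&(P[...,2]<146)&(S>150)),('standtop',near&(P[...,2]>45)&(P[...,2]<54)&(S<80)&(V>55)),('collar',near&(P[...,2]>52)&(P[...,2]<60)&(V<50))):
    q=P[m]; print(nm,len(q),q.mean(0).round(1),cv2.minAreaRect(q[:,:2].astype(np.float32)))
    q=L[m]; print('   tool bounds',np.percentile(q,[1,99],axis=0).round(1).tolist(), 'z',np.median(P[m][:,2]))
for nm,m in (('big',(S>150)&(H<14)&(np.linalg.norm(P[...,:2]-[412,275],axis=-1)<45)&(P[...,2]>60)),):
    q=P[m];print(nm,q.min(0),q.max(0))
E
```

```text
z+ 40 -53.0 58.0 -12.0 11.0
z+ 55 -54.0 59.0 -12.0 11.0
z+ 70 -54.0 59.0 -11.0 12.0
z+ 85 -72.0 77.0 -13.0 14.0
z+ 100 -71.0 76.0 -13.0 18.0
z+ 115 -67.0 71.0 -4.0 20.0
z+ 130 -21.0 26.0 14.0 21.0
pad x -53.74187621557829 58.298646225050895 y -11.890063295088943 10.899474799633754 inner -39.70721382020997 44.56329798433347
top 641 [525.7 274.6 136.4] ((525.8609008789062, 274.48907470703125), (23.244966506958008, 23.464536666870117), 17.180253982543945)
   tool bounds [[-6.7, -9.0, -55.0], [16.4, 13.8, -52.1]] z 136.3769547311246
standtop 1802 [523.5 280.9  50.4] ((525.8834228515625, 274.1640625), (70.1069564819336, 69.87971496582031), 17.81478500366211)
   tool bounds [[-29.7, -32.3, -144.3], [39.2, 36.9, -137.9]] z 50.4639104636843
collar 473 [523.4 284.3  56.3] ((525.3729248046875, 274.44793701171875), (40.79045486450195, 41.25364685058594), 18.30108642578125)
   tool bounds [[-15.6, -17.0, -136.0], [24.7, 23.0, -132.0]] z 56.380425352380826
big [383.93745811 266.34187951  60.21974689] [426.34519523 308.17144592 164.16768547]
```

```bash
python3 - <<'E'
from h import *
o=[-np.pi,0,np.radians(107.8)]
c=[523.4,274.15]
bot.move_linear([*c,120],velocity=150,frame=None)
r=bot.move_linear([*c,47],velocity=80,threshold=15); s=bot.state(); print(r,s['time_s'],s['position'],s['force'])
bot.grasp(); s=bot.state(); print(s['time_s'],s['position'],s['force'],s['finger_gap'])
snap('scene','c_g'); 
r=bot.move_linear([*c,165],velocity=100); bot.sleep(.2); s=bot.state(); print(r,s['time_s'],s['position'],s['force'],s['finger_gap'])
snap('scene','c_l');snap('side','s_l');snap('wrist','w_l')
a=cv2.imread('pics/c_l.png')[0:200,220:420];b=cv2.imread('pics/s_l.png')[20:220,130:330]
cv2.imwrite('pics/l_cmp.png',cv2.resize(np.hstack([a,b]),None,fx=2,fy=2))
E
```

```text
False 15.3 [523.80138563 274.35018136  47.41876258] [-0.10255672 -0.04570107 -0.10929009]
15.8917 [523.59216753 274.26162238  47.29127123] [ 0.03970105 -0.62205926  3.13330405] 0.2749884674315694
False 17.475 [523.13131913 274.00719306 164.40423907] [-0.09791069 -0.01267919 -2.20837212] 0.27475356408646434
```

View pics/l_cmp.png

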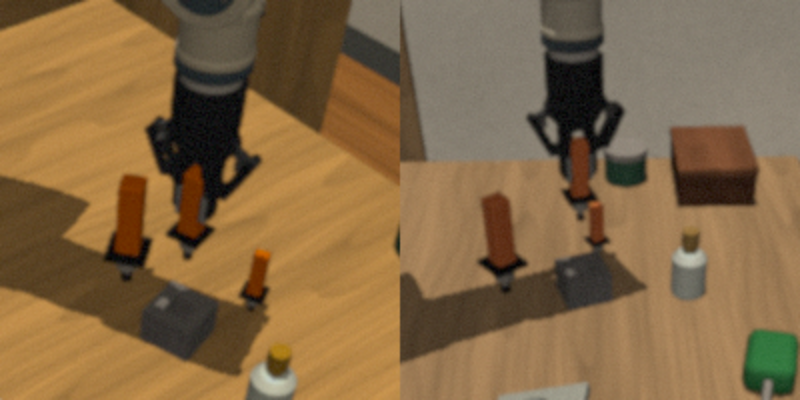

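View pics/w_l.png

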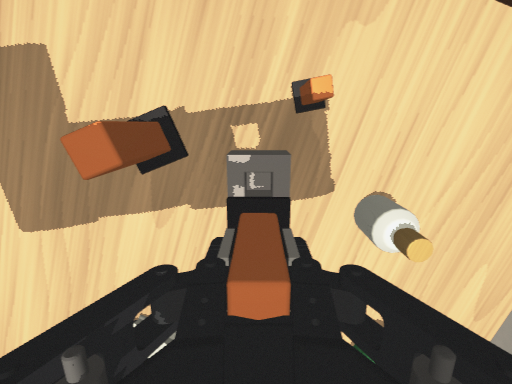

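```bash
python3 - <<'E'
from h import *
g=lambda a:PK+a*nn   # TCP = pocket + a n
print(bot.inverse_kinematics(g(95),OP),bot.inverse_kinematics(g(45),OP))
bot.reach(g(105),OP); bot.move_linear(g(75),velocity=100); bot.sleep(.4)
s=bot.state(); print(s['time_s'],s['position'],g(75),s['eef_rot'],s['force'],s['force']@nn,s['finger_gap'])
for n in('side','scene','wrist'): snap(n,n[:2]+'_pp')
a=cv2.imread('pics/sc_pp.png')[110:260,110:260];b=cv2.imread('pics/si_pp.png')[140:290,120:270]
cv2.imwrite('pics/pp.png',cv2.resize(np.hstack([a,b]),None,fx=2.6,fy=2.6,interpolation=2))
E
```

```text
[-0.12675452  0.19627994  2.24981487  0.0028217   0.4337026  -0.00698582] [-0.12659599  0.32629028  2.25183214  0.00385278  0.3016754  -0.00795102]
19.7333 [450.17519554 -44.97917618 103.1963087 ] [450.03326146 -44.93434197 102.84443697] [2.87913511e+00 2.57959124e-06 1.44853675e+00] [-0.27323449  0.81111197 -1.16428472] -1.028837337623631 0.27640630775214264
```

View pics/pp.png

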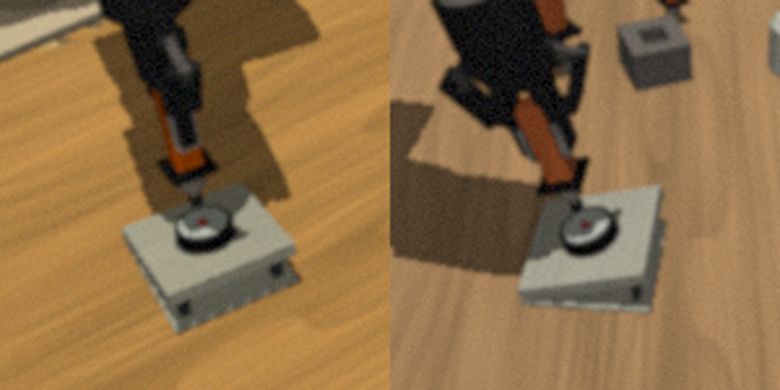

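View pics/wr_pp.png

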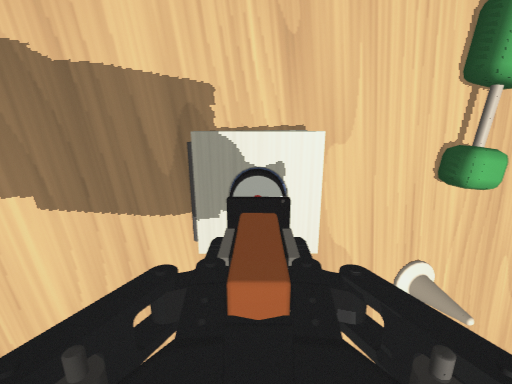

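Both outside views put the stick's axis in line with the red dot: in the crop, tip (195,200) to dot (203,221) in the scene view, and (575,205) to (587,228) in the side view. Pressing gently now.

```bash
python3 - <<'E'
from h import *
g=lambda a:PK+a*nn
f0=bot.state()['force']@nn
bot.move_linear(g(62),velocity=40); bot.sleep(.3); s=bot.state(); f1=s['force']@nn; print('base',f0,f1,(s['position']-PK)@nn)
r=bot.move_linear(g(46),velocity=10,threshold=2.2)
s=bot.state();print(r,s['time_s'],'a',(s['position']-PK)@nn,'F',s['force']@nn-f1)
bot.sleep(.3); s=bot.state();print('a',(s['position']-PK)@nn,'F',s['force']@nn-f1,s['force'])
for n in('side','scene','wrist'): snap(n,n[:2]+'_c')
E
```

```text
base -1.4846889230512788 -0.7290020481900701 62.108816152914784
True 21.8083 a 49.27796713892327 F 1.6731618265758634
a 49.31638281110782 F 1.4808123620729363 [-0.36075896  0.31740681  0.67202191]
```

```bash
python3 - <<'E'
from h import *
g=lambda a:PK+a*nn
def avg(n=10):
    q=[]
    for _ in range(n): bot.sleep(.02); q.append(bot.state()['force']@nn)
    return np.mean(q),np.std(q)
print(avg())
for a in (47.5,45.5,43.8):
    bot.move_linear(g(a),velocity=10); bot.sleep(.15); m=avg(); s=bot.state()
    print(a,(s['position']-PK)@nn,m,s['time_s'])
    if m[0]>2.6: break
for n in('side','scene','wrist'): snap(n,n[:2]+'_d')
a=cv2.imread('pics/sc_d.png')[110:260,110:260];b=cv2.imread('pics/si_d.png')[140:290,120:270]
cv2.imwrite('pics/d.png',cv2.resize(np.hstack([a,b]),None,fx=2.6,fy=2.6,interpolation=2))
E
```

```text
(np.float64(0.982976392209799), np.float64(0.38227872548624464))
47.5 47.4640974393683 (np.float64(1.6819482290016576), np.float64(0.48409117396245355)) 23.0917
45.5 45.51968238872999 (np.float64(2.2654343233493712), np.float64(0.4311780936589111)) 23.7583
43.8 43.82640327236575 (np.float64(2.6434039438107915), np.float64(0.48265406114180054)) 24.3917
```

View pics/d.png

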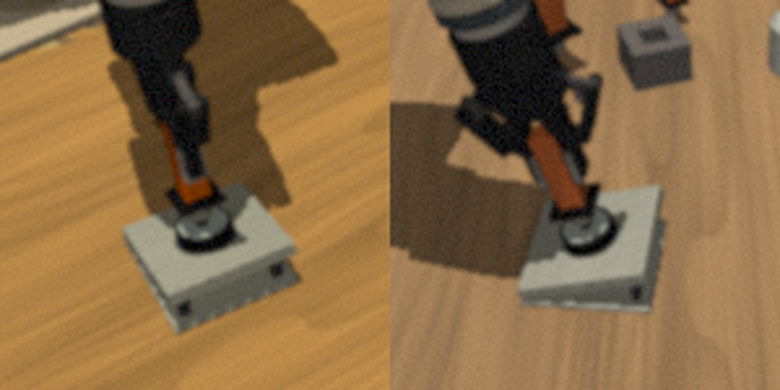

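```bash
python3 - <<'E'
from h import *
for f in ('w_out','wr_c','wr_d'):
    p,d,K,E=load(f);P=pts(d,K,E);b=PK+[2.4,1.0,0];L=np.stack([(P-b)@xu,(P-b)@yp,(P-b)@nn],-1)
    hsv=cv2.cvtColor(p,cv2.COLOR_RGB2HSV)
    m=(d>0)&(hsv[...,1]<90)&(np.linalg.norm(L[...,:2],axis=-1)<30)&(abs(L[...,2]-20)<2);q=L[m]
    A=np.c_[q[:,:2],np.ones(len(q))];print(f,len(q),np.linalg.lstsq(A,q[:,2],rcond=None)[0].round(3),q.min(0).round(1),q.max(0).round(1))
    # collar top plane (black) for tilt
    m=(d>0)&(hsv[...,2]<45)&(np.linalg.norm(L[...,:2],axis=-1)<30)&(L[...,2]>30)&(L[...,2]<60);q=L[m]
    if len(q)>50: print('  collar z',np.percentile(q,[5,50,95],axis=0).round(1).tolist())
for c in('sc','si'):
    p,d,K,E=load(c+'_d');P=pts(d,K,E)
    hsv=cv2.cvtColor(p,cv2.COLOR_RGB2HSV);m=(hsv[...,0]<14)&(hsv[...,1]>170)&(np.linalg.norm(P[...,:2]-[450,-45],axis=-1)<50)&(P[...,2]>60)
    q=P[m]; q=q-q.mean(0); v=np.linalg.svd(q)[2][0] if len(q) else 0; print(c,m.sum(),'axis vs n deg',np.degrees(np.arccos(abs(v@nn))) if len(q) else 0)
    red=((hsv[...,0]<8)|(hsv[...,0]>172))&(hsv[...,1]>110)&(np.linalg.norm(P-(PK+20*nn),axis=-1)<15); print('red left',red.sum())
E
```

```text
w_out 3076 [ 0.0000e+00 -1.0000e-03  2.0082e+01] [-25.4 -25.8  18.1] [25.2 25.8 22. ]
wr_c 828 [ 1.0000e-03 -2.3000e-02  2.0448e+01] [-23.   10.3  18.1] [23.3 25.8 22. ]
  collar z [[-19.5, 2.0, 56.5], [-1.2, 13.9, 58.3], [18.4, 19.8, 59.4]]
wr_d 773 [-1.0000e-03 -1.4000e-02  2.0275e+01] [-26.   -4.3  18.1] [21.8 25.8 21.8]
  collar z [[-18.8, 2.0, 51.2], [0.2, 13.8, 52.8], [19.2, 19.8, 53.9]]
sc 152 axis vs n deg 7.939003168213174
red left 0
si 333 axis vs n deg 3.677541473702845
red left 0
```

```bash
python3 - <<'E'
import cv2,numpy as np
a=cv2.imread('pics/sc_d.png')[170:215,165:215];b=cv2.imread('pics/si_d.png')[210:250,175:225]
cv2.imwrite('pics/d2.png',np.hstack([cv2.resize(a,(400,360)),cv2.resize(b,(400,360))]))
E
```

```text
(no output)
```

View pics/d2.png

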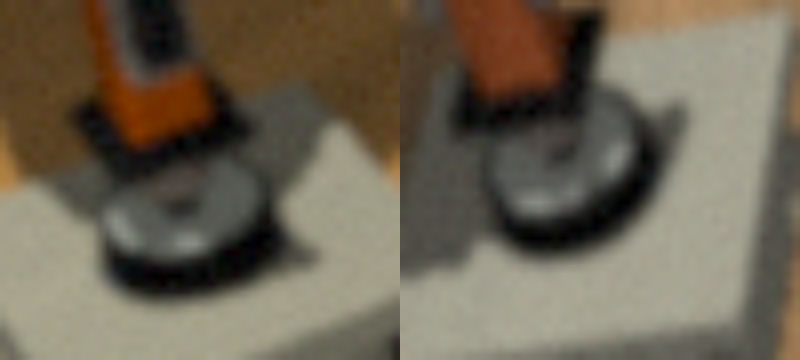

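```bash
python3 - <<'E'
from h import *
p,d,K,E=load('wr_d');P=pts(d,K,E);b=PK+[2.4,1.0,0];L=np.stack([(P-b)@xu,(P-b)@yp,(P-b)@nn],-1)
hsv=cv2.cvtColor(p,cv2.COLOR_RGB2HSV)
m=(d>0)&(hsv[...,2]<60)&(np.abs(L[...,:2]).max(-1)<19)&(abs(L[...,2]-53)<3);q=L[m];A=np.c_[q[:,:2],np.ones(len(q))];s=np.linalg.lstsq(A,q[:,2],rcond=None)[0];print('collar plane',s,len(q))
bot.move_linear(PK+44.6*nn,velocity=10); bot.sleep(.5)
q=[]
for _ in range(15): bot.sleep(.02); q.append(bot.state()['force']@nn)
st=bot.state();print(np.mean(q),(st['position']-PK)@nn,st['eef_rot']-OP,st['finger_gap'],st['time_s'],np.abs(st['qd']).max())
E
```

```text
collar plane [-1.87712188e-03  3.29043665e-03  5.28946019e+01] 1037
2.5677050591906596 44.598122466549 [ 1.63832629e-03 -2.57629170e-05 -3.43325433e-05] 0.27512433306169337 25.5417 0.0010496929258666473
```

The collar is square to the mirror face within 0.004 rad. The plunger is about 8–8.5 mm in at roughly 3.7 N. Handing in.

```bash
python3 - <<'E'
from h import *
bot.finish_job(); s=bot.state(); print(s['time_s'],s['finger_gap'],s['force']@nn)
E
```

```text
the job is handed in; nothing more can be done
the job is handed in; nothing more can be done
```

The module is home in the pocket, and I handed in at about 25.5 s with the gripper still holding the stick and pressing lightly on the red dot. No verdict was reported, so the figures below are my own last checks.

| Check | Result |
|---|---|
| Module in pocket, after letting go | centre within about 0.4 mm, glass flat to about 0.001 rad, glass 20.2 mm above the pocket floor (20 nominal) |
| Stick square to the mirror face | collar plane within about 0.004 rad |
| Tip on the dot | the tip hides the dot in both outside views |
| Push on the mirror | about 3.7 N, ±0.4 N |
| Plunger travel | about 8–8.5 mm in, far from bottoming; force rose 0.3 N per mm, as specified |

- **Reported TCP:** it is about 31 mm beyond the real fingertips. All three cameras agreed on this, and I corrected for it.
- **Cameras:** the scene and side cameras differed from each other by up to 6 mm in x, and the wrist camera was off by about 2.5 mm. I aligned against the fingers as seen in the same picture.
- **Stick tilt:** a rougher check from the visible handle surface gave 4–8°, which disagrees with the collar. I trusted the collar, because that check sees only part of the handle.
- **Handle height:** the handle top measured about 136 mm above the shelf, not the 140 mm expected. I set the push by force, so this did not affect it.
- **Bystanders:** I kept clear of all three and saw no sign they were touched, but did not measure their positions again at the end.

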